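Ready the long-reach stapler for the ceiling job

TASK

Get the long-reach stapler ready for the basement ceiling: pull its telescoping pole out until the lock button clicks out, and put the leftover short stick from the magazine into the steel bowl. Draw the magazine rail back, stand every full staple stick lying on the shelf in the channel, one behind the other with the staple crowns up, then push the rail fully home so that the spring follower holds them up against the nose. Leave the nail jar and the stud finder where they are.

Things in the scene. Friction and masses are not known exactly. Their poses are not given: they have to be found in the camera images.
- stapler: long-reach stapler, fixed in a plywood board 170 x 500 x 18 mm (y -275 to +225). Origin on the work surface; z up, y its long direction: the grey head (70 mm high, black cap to 76 mm) fills y +170 to +220 mm; magazine and telescoping pole both run from the head towards -y, the magazine along x = -45 mm (nearer the robot), the pole along x = +50 mm
- nose (a point): nose end of the magazine: on the channel floor (30 mm above the work surface), mid-width, at the head's wall where the first stick must butt. Axes as stapler; the channel runs from here along -y: an open tray 265 mm long, 46 mm wide inside, side walls 3 mm thick and only 8 mm high. The core bar under the sticks' crowns does not get in the way. Beyond it the floor goes on as the rail's track
- rail (a joint): how far the magazine's rail is drawn back out of its closed position, m: 0 = fully home, 0.160 = drawn fully back (towards -y of the stapler). Stays where it is left; takes about 7 N to slide, up to 13 N to close on four sticks
- rail_tail (a point): top centre of the rail's black tail block, 36 mm wide (stapler x) x 30 mm long (y) x 39 mm high above the channel floor, the part to hold when sliding the rail; with the rail home it is 280 mm along -y from the nose. It moves along -y by the value of joint rail
- follower (a joint): how far the spring follower is pushed back along the rail, m: 0 = as far forward as it goes, up to 0.150. A steel plate 36 mm wide, 26 mm high, carried by the rail, pressing towards the nose with 3 to 5 N. With the rail home and the magazine empty its face is 105 mm from the nose; with the rail fully back, 265 mm. Two or more sticks (120 mm) push it back once the rail is home
- follower_face (a point): centre of the follower's face that presses the sticks, on the nose side
- pole (a joint): how far the telescoping pole is drawn out, m: 0 = pushed in, 0.163 = end stop (towards -y of the stapler). Slides with about 4 N and stays where it is left. Its lock button clicks out when it passes about 0.160, and the pole can then no longer slide in
- pole_grip (a point): middle of the pole's black rubber grip, on its axis (46 mm above the work surface, 28 mm above the board): a lying cylinder 34 mm in diameter and 100 mm long along the stapler's y; when pushed in, its near end is 15 mm from the outer tube's end. It moves along -y by the value of joint pole
- lock_button (a joint): how far the pole's spring lock button stands out of the outer tube, m: about 0.001 = held in under the tube wall, 0.010 = clicked out through its hole (a steel stud 12 mm across on top of the outer tube, near the tube's open end)
- stub: the leftover short stick, a ridged steel block 30 mm long (its y axis) x 40 mm wide (x) x 28 mm high, standing in the magazine channel near the nose at the start. Origin: centre of its underside
- bowl: low round steel bowl, 112 mm across the rim, 34 mm high, wall 3 mm, standing on the work surface. Origin: centre of its underside
- nail_jar: small glass jar of nails with white lid, 56 mm across, 70 mm high. Origin: centre of its underside. To be left alone
- stud_finder: blue plastic stud finder, 130 x 60 x 28 mm, lying on the shelf. Origin: centre of its underside. To be left alone
- stick1: a full staple stick: ridged steel block 60 mm long (its y axis) x 40 mm wide (x) x 28 mm high, 35 to 70 g, standing on the shelf crown up at the start, may be absent. Either end may face the nose. Origin: centre of its underside
- stick2: a full staple stick: ridged steel block 60 mm long (its y axis) x 40 mm wide (x) x 28 mm high, 35 to 70 g, standing on the shelf crown up at the start, may be absent. Either end may face the nose. Origin: centre of its underside
- stick3: a full staple stick: ridged steel block 60 mm long (its y axis) x 40 mm wide (x) x 28 mm high, 35 to 70 g, standing on the shelf crown up at the start, may be absent. Either end may face the nose. Origin: centre of its underside
- stick4: a full staple stick: ridged steel block 60 mm long (its y axis) x 40 mm wide (x) x 28 mm high, 35 to 70 g, standing on the shelf crown up at the start, may be absent. Either end may face the nose. Origin: centre of its underside
Mind the look-alikes: they are no part of the job. Leave any green or purple look-alike of the stick4 alone. Leave any green look-alike of the stub alone.

How it is judged:
At the end, for the whole second after the job is handed in: Pole out 150 mm or more, button out over 6 mm; rail within 6 mm of home, follower pushed back over 8 mm; every full stick upright on the channel floor (8 mm sideways), the first within 7 mm of the nose; short stick in the upright bowl, within 42 mm of its middle; all at rest (value of joint pole above 0.15 m and value of joint lock_button above 0.006 m and value of joint rail below 0.006 m and value of joint follower above 0.008 m and x of stick1 in the frame of nose between -0.008 and 0.008 m and z of each of stick1, stick2, stick3, stick4 in the frame of nose below 0.006 m and y of stick1 in the frame of nose between -0.25 and -0.02 m and angle between each of stick1, stick2, stick3, stick4's own z axis and vertical below 0.12 rad and linear speed of each of stick1, stick2, stick3, stick4, stub below 0.03 m/s and x of stick2 in the frame of nose between -0.008 and 0.008 m and y of stick2 in the frame of nose between -0.25 and -0.02 m and x of stick3 in the frame of nose between -0.008 and 0.008 m and y of stick3 in the frame of nose between -0.25 and -0.02 m and x of stick4 in the frame of nose between -0.008 and 0.008 m and y of stick4 in the frame of nose between -0.25 and -0.02 m and y of any of stick1, stick2, stick3, stick4 in the frame of nose above -0.037 m and horizontal distance between stub and bowl below 0.042 m and height (world z) of stub below 0.05 m and angle between bowl's own z axis and vertical below 0.15 rad); the robot touches nothing.
It fails at once if the nail jar is shifted more than 30 mm or tipped (distance of nail_jar from where it was at the start of the episode above 0.03 m or angle between nail_jar's own z axis and vertical above 0.5 rad).
It fails at once if the stud finder is shifted more than 30 mm (distance of stud_finder from where it was at the start of the episode above 0.03 m).
Of stick1, stick2, stick3, stick4 only 2 to 4 are there at a start; the rules pass over those that are not, and their reading is None.
At some moment in a run one of stick1, stick2, stick3, stick4 may be knocked a few centimetres aside while the robot is not near it.
Once in a run the grip may slacken for a moment while it holds something.
It also fails if it takes over 210 s, if anything falls off the work surface, if the arm or the gripper's body presses on something with over 40 N, if the wrist force passes 120 N, or if a joint passes its speed limit or range.

ROBOT

A 6-joint arm with a two-finger parallel gripper is mounted at the origin on the work surface. World frame = base frame: x ahead of the robot, y to its left, z up, the work surface at z = 0. Lengths are in m, angles in rad, forces in N, time in s.
With the tool pointing down it reaches from about 0.4 to 0.925 m from the base axis. Payload 12.5 kg.
Tool frame: the origin (TCP) lies midway between the tips of the shut fingers; the grasp point (between the pads) lies 19 mm behind it; z points along the fingers, y is the line along which they close (so a half turn about z gives the same grasp; the last joint's range is limited). The gripper opens to 95 mm and grips with 3 to 60 N. Pads are 20 mm wide; open, the fingers measure 119 mm over their backs; the gripper's body (75 mm by 180 mm) begins 59 mm behind the grasp point.
Start: joints at [-1.342, 0.491, 1.559, -0, 1.092, -0.106], TCP at [0.205, -0.59, 0.185] pointing down, gripper open.
Joint ranges: [-3.1, 3.1], [-0.84, 2.19], [0.05, 2.79], [-1.13, 4.28], [0.06, 2.93], [-2.69, 2.69]. Speed limits (rad/s): [2.22, 2.22, 2.79, 3.14, 3.14, 3.14].

INTERFACE

Orientations are given as [roll, pitch, yaw] about the fixed x, y, z axes, in that order (R = Rz(yaw) Ry(pitch) Rx(roll)).
In Python, from bench import * gives the robot as it stands. The module is installed in compiled form; this text tells all that it offers.
- The arm moves only by the tool step_arm, never from a script. Its argument "steps" is a list that holds one entry, the list of rows, each a list of 7 numbers: the turn, a rotation vector about the world's x, y, z in rad, then the shift along the world's x, y, z in m, then the closure, from -1 (fully open) to 1 (shut). In form: [[[rx, ry, rz, dx, dy, dz, gripper], ...]]. A call has 1 to 20 rows; each row shifts and turns the commanded pose from where the row before left it; what a row does not reach is not made up. A row lasts 1/10 s, in which the tool goes at most 50 mm and 8.59 degrees, less where a joint would pass 70% of its speed; a pose out of reach is approached as far as the arm can. A call with a gripper value outside its range is refused whole. The fingers move at their own pace and stop on an object; "squeeze" is the grip in N (left out, the last holds). Time passes only in rows, so rows that do not move let the fingers close. It gives the time, the measured TCP pose, the force, the opening and the grip force at its end, in the units of the state.
- get_state(): the state, without advancing time (a new reading comes with each control period).
- read_camera(name): name is "scene" or "side" or "wrist"; returns a dict with "image" (480x640x3 uint8, red, green, blue), "depth" (480x640 float32, m along the optical axis (not along the pixel's ray), 0 where there is no reading), "vertical_fov" (degrees; the focal length in pixels is half the picture's height over the tangent of half this angle, whatever the lens; pixels are square), "cx", "cy" (the principal point, pixels), "R" (3x3) and "t" (3): a world point X has camera coordinates R X + t. Camera axes: x right, y down, z forward; pixel columns grow to the right and rows downward; lengths in m; the calibration is good to about 2 mm. A picture is of the moment at which its call begins.
- job_done(): hands the job in; it is judged then, once.
Trained networks look in a picture, given as the dict that the camera call returned (one of the last four; its "shot" number tells which), for a name from the list of things; names that differ only in an ending like _2 or _b are one class to them, and where a whole thing is asked for, a point or a joint stands for the part that bears it (a point fixed in the world has none). Each returns a list of dicts, best first, with "conf" (0 to 1); they miss things now and then, are a little off and sometimes report something else, mostly with a low value. They report only what shows in the picture. A call takes as long as a camera call. They do not tell look-alikes from the thing itself.
- outline_of(name, picture): "pixels" (480x640 bool, what is visible of it) and "uv" ([column, row] in pixels, amid what is visible of it).
The state is a dict: "t": time; "qpos": joint angles; "qvel": joint speeds; "joint_torque": joint torques, N m; "ee_pos": TCP position; "tool_rot": TCP orientation; "contact_force": force on the tool from outside, world axes, zero at the start; "moment": the same for the moment, N m; "opening": finger opening in m; "finger_force": force on a finger pad.
Only numpy, scipy, OpenCV 4.12 (cv2) and the standard library are available. Lean on these libraries where they do the work, as an engineer would, in place of code of your own. Each camera call takes 0.05 s, during which the arm holds its last target. There are 200 camera calls.

## Working session

There is one attempt and no reset: what is moved stays moved. The work goes in short steps, Python scripts to look and compute and a tool call to move; the robot and the scene stay as the last step left them, time stands still between calls to the robot, and variables do not carry over. Pictures are saved under pics/ and viewed, at most 14 in all, crops included, and the job is handed in when it is done.

Besides the shell and the picture viewer there is one more tool, called after "Request:" by a JSON object that holds its "name" and its "arguments". step_arm: Moves the arm, as the interface text tells. Its arguments: {"type":"object","properties":{"steps":{"type":"array","items":{"type":"array","items":{"type":"array","items":{"type":"number"}}}},"squeeze":{"type":"number"}},"required":["steps"]}

```bash
mkdir -p pics; cat > h.py <<'E'
from bench import *
import numpy as np, cv2
def cam(n): return read_camera(n)
def save(p,name,crop=None,s=1):
    im=p["image"][:,:,::-1]
    if crop: a,b,c,d=crop; im=im[b:d,a:c]
    if s!=1: im=cv2.resize(im,None,fx=s,fy=s,interpolation=cv2.INTER_CUBIC)
    cv2.imwrite("pics/"+name,im)
def f(p): return 240/np.tan(np.radians(p["vertical_fov"])/2)
def cloud(p):
    v,u=np.mgrid[:480,:640]; z=p["depth"]; F=f(p)
    X=np.stack([(u-p["cx"])/F*z,(v-p["cy"])/F*z,z],-1)
    return (X-np.array(p["t"]))@np.array(p["R"])
def proj(p,X):
    c=np.array(p["R"])@np.array(X)+p["t"]; F=f(p)
    return c[0]/c[2]*F+p["cx"],c[1]/c[2]*F+p["cy"]
E
cat > a.py <<'E'
from h import *
np.set_printoptions(precision=3,suppress=True)
for n in ["scene","side"]:
    p=cam(n); save(p,n+"0.png"); C=cloud(p); print(n,"campos",-np.array(p["R"]).T@p["t"])
    for k in ["stapler","rail_tail","follower_face","pole_grip","lock_button","stub","bowl","nail_jar","stud_finder","stick1"]:
        for d in outline_of(k,p)[:6]:
            m=d["pixels"]&(p["depth"]>0); q=C[m]
            if len(q)==0: continue
            top=q[q[:,2]>np.percentile(q[:,2],95)-.006]
            r=cv2.minAreaRect((top[:,:2]*1000).astype(np.float32))
            print(k,round(d["conf"],2),np.array(d["uv"]),m.sum(),"med",np.median(q,0),"ztop",np.percentile(q[:,2],95),"rect",np.array(r[0]),np.array(r[1]),round(r[2],1),"rgb",np.median(p["image"][m],0))
E
python3 a.py
```

```text
scene campos [ 1.154 -0.256  0.943]
stapler 0.64 [346.5 228.4] 12494 med [0.551 0.003 0.027] ztop 0.06857050486769196 rect [530.215  77.002] [151.124 378.768] 4.9 rgb [111. 108.  82.]
rail_tail 0.6 [311.7 214.2] 636 med [ 0.496 -0.06   0.045] ztop 0.07147475387191299 rect [ 501.694 -101.028] [36.398 28.376] 3.6 rgb [36.  36.  30.5]
rail_tail 0.18 [347.  229.4] 12216 med [0.552 0.002 0.027] ztop 0.06855934679964851 rect [535.921  76.294] [151.384 377.104] 7.0 rgb [111. 108.  82.]
follower_face 0.44 [359.5 198.9] 71 med [0.489 0.068 0.051] ztop 0.05551327579415266 rect [486.478  68.929] [32.546  7.368] 5.6 rgb [23. 25. 26.]
follower_face 0.2 [332. 246.] 748 med [ 0.597 -0.048  0.058] ztop 0.06289746819649414 rect [593.585 -42.517] [ 30.313 128.645] 3.9 rgb [15. 16. 15.]
pole_grip 0.95 [330.  243.5] 721 med [ 0.597 -0.048  0.058] ztop 0.06291278462021696 rect [593.585 -42.517] [ 30.313 128.645] 3.9 rgb [15. 16. 15.]
pole_grip 0.71 [346.  226.6] 12049 med [0.552 0.002 0.027] ztop 0.06854780637716168 rect [533.755  77.168] [148.12  377.542] 5.7 rgb [111. 108.  82.]
stub 0.77 [391.4 185.4]
[... 3252 characters left out ...]
5 med [ 0.532 -0.486  0.026] ztop 0.03133824930101667 rect [ 537.983 -489.504] [66.54  43.875] 64.7 rgb [72. 24. 81.]
stick1 0.81 [227.7 397.2] 789 med [0.579 0.352 0.028] ztop 0.031759337884276456 rect [580.335 350.473] [40.859 61.366] 28.3 rgb [ 90.  99. 108.]
stick1 0.81 [418.4 186.6] 482 med [ 0.467 -0.367  0.026] ztop 0.03138828511868843 rect [ 468.12  -373.333] [47.735 63.599] 68.8 rgb [ 6. 94. 23.]
stick1 0.69 [360.  256.8] 708 med [ 0.488 -0.068  0.048] ztop 0.07393203991076806 rect [495.303 -96.561] [36.339 31.024] 1.7 rgb [21. 20. 19.]
stick1 0.61 [385.4 170.5] 412 med [ 0.57  -0.384  0.026] ztop 0.03133515290123633 rect [ 574.944 -387.594] [63.557 46.233] 59.6 rgb [72.5 78.  82. ]
```

View pics/scene0.png

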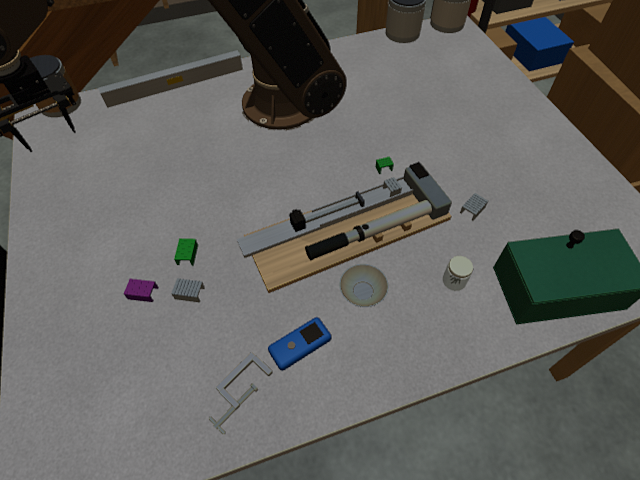

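View pics/side0.png

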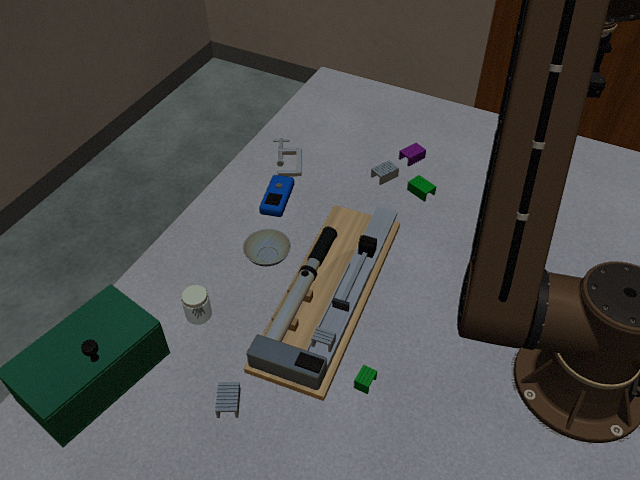

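Two grey sticks fit the description: scene pixels (187,286) and (475,206). The purple one (142,292) and the green one (185,247) are look-alikes. The grey stub is at (391,185) in the channel, and the green one at (383,164) is a look-alike. I'll confirm these in a crop and read the state.

```bash
python3 - <<'E'
from h import *
np.set_printoptions(precision=4,suppress=True)
s=get_state(); print(s["t"],s["ee_pos"],s["tool_rot"],s["opening"])
p=cam("scene")
im=p["image"][:,:,::-1]
a=cv2.resize(im[220:320,110:220],None,fx=3.5,fy=3.5);b=cv2.resize(im[150:250,370:490],None,fx=3.5,fy=3.5)
cv2.imwrite("pics/crop1.png",np.hstack([a,b]))
w=cam("wrist"); print(w["vertical_fov"],-np.array(w["R"]).T@w["t"]); print(w["R"])
E
```

```text
1.1 [ 0.2054 -0.5903  0.1847] [3.1415 0.     0.3348] 0.09518385619849706
69.1732609659662 [ 0.269  -0.5684  0.3843]
[[ 0.3288 -0.9444  0.0005]
 [-0.9162 -0.3189  0.2427]
 [-0.229  -0.0802 -0.9701]]
```

View pics/crop1.png

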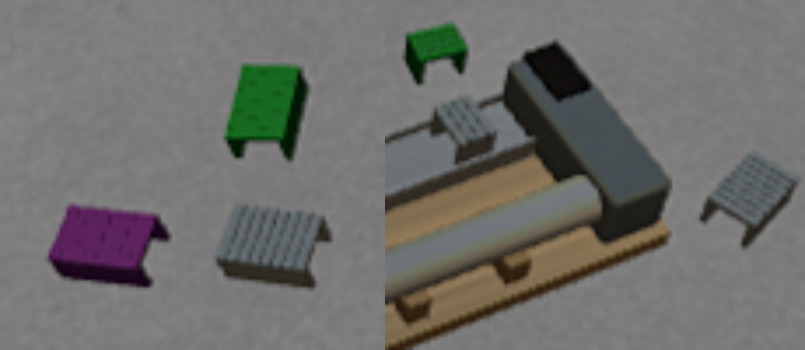

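The crop shows plain grey sticks at (187,286) and (475,206), and the grey stub in the channel. The coloured ones are decoys. Now I'll move over the stapler.

Request:
{"name": "step_arm", "arguments": {"steps": [[[0, 0, 0.0949, 0.023, 0.038, 0.008, -1], [0, 0, 0.0949, 0.023, 0.038, 0.008, -1], [0, 0, 0.0949, 0.023, 0.038, 0.008, -1], [0, 0, 0.0949, 0.023, 0.038, 0.008, -1], [0, 0, 0.0949, 0.023, 0.038, 0.008, -1], [0, 0, 0.0949, 0.023, 0.038, 0.008, -1], [0, 0, 0.0949, 0.023, 0.038, 0.008, -1], [0, 0, 0.0949, 0.023, 0.038, 0.008, -1], [0, 0, 0.0949, 0.023, 0.038, 0.008, -1], [0, 0, 0.0949, 0.023, 0.038, 0.008, -1], [0, 0, 0.0949, 0.023, 0.038, 0.008, -1], [0, 0, 0.0949, 0.023, 0.038, 0.008, -1], [0, 0, 0.0949, 0.023, 0.038, 0.008, -1], [0, 0, 0.0949, 0.023, 0.038, 0.008, -1], [0, 0, 0, 0, 0, 0, -1], [0, 0, 0, 0, 0, 0, -1]]], "squeeze": 30}}

```text
t: 2.8
ee_pos: [0.5275, -0.0576, 0.2965]
tool_rot: [-3.141, 0.0, 1.665]
contact_force: [-0.0, 0.4, 0.3]
opening: 0.0951
finger_force: 0.0
```

```bash
cat > w.py <<'E'
from h import *
import sys
np.set_printoptions(precision=4,suppress=True)
p=cam("wrist"); save(p,sys.argv[1]+".png"); C=cloud(p); s=get_state(); print(s["t"],s["ee_pos"],s["tool_rot"],s["opening"])
for k in sys.argv[2:]:
    for d in outline_of(k,p)[:3]:
        m=d["pixels"]&(p["depth"]>0); q=C[m]
        if len(q)<10: continue
        zt=np.percentile(q[:,2],95); top=q[q[:,2]>zt-.006]
        r=cv2.minAreaRect((top[:,:2]*1000).astype(np.float32))
        print(k,round(d["conf"],2),np.array(d["uv"]),m.sum(),"ztop",zt,"mean",top.mean(0),"rect",np.array(r[0]),np.array(r[1]),round(r[2],1),"rgb",np.median(p["image"][m],0))
E
python3 w.py w1 pole_grip rail_tail follower_face stub stapler bowl
```

```text
2.85 [ 0.5271 -0.0584  0.2964] [-3.1411  0.0001  1.6632] 0.09487844254796039
pole_grip 0.68 [371.  198.1] 2658 ztop 0.06286751440767631 mean [ 0.5876 -0.0449  0.0604] rect [586.9351 -42.0164] [ 27.9701 128.0049] 5.9 rgb [36. 39. 39.]
rail_tail 0.74 [296.4 188.4] 2055 ztop 0.07271507377312654 mean [ 0.498  -0.0992  0.0703] rect [498.0295 -99.8699] [38.2185 28.3004] 7.6 rgb [118. 125. 133.]
follower_face 0.77 [290.6  97. ] 284 ztop 0.05664912901433459 mean [0.482  0.0691 0.055 ] rect [481.5021  69.4202] [35.6769  7.7552] 5.6 rgb [68. 72. 81.]
stub 0.88 [290.2   8. ] 829 ztop 0.058803387970660405 mean [0.4743 0.157  0.0573] rect [474.151  157.1331] [40.1374 20.3948] 5.7 rgb [142. 153. 162.]
stub 0.58 [207.3   6.3] 205 ztop 0.023326954094935102 mean [0.3739 0.1697 0.0216] rect [370.1404 169.4505] [27.1675  2.877 ] 2.9 rgb [18. 55. 23.]
stapler 0.73 [331.9 148.8] 37895 ztop 0.06271787302406646 mean [0.5684 0.0324 0.0631] rect [531.7767  30.2697] [129.6674 282.4648] 5.4 rgb [173. 171. 146.]
bowl 0.91 [462.7 180.9] 5680 ztop 0.03322605623096003 mean [ 0.7176 -0.0095  0.0315] rect [708.4206 -10.756 ] [110.1452 109.1401] 31.4 rgb [151. 158. 148.]
bowl 0.23 [292.   93.9] 277 ztop 0.05665092768259953 mean [0.4812 0.0692 0.055 ] rect [480.9336  69.3541] [34.5212  7.7637] 5.5 rgb [68. 72. 80.]
```

View pics/w1.png

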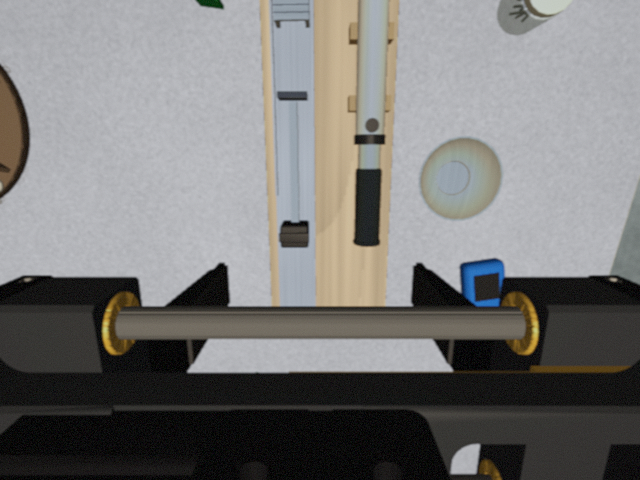

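The wrist view agrees: grip at about (368,207) with z top 63 mm, tail at (295,234) with z 71 mm, and the stapler turned about 0.095 rad. I'll go down on the pole grip and close.

Request:
{"name": "step_arm", "arguments": {"steps": [[[0, 0, 0.003, 0.031, 0.001, -0.026, -1], [0, 0, 0, 0.031, 0.001, -0.03, -1], [0, 0, 0, 0, 0, -0.04, -1], [0, 0, 0, 0, 0, -0.04, -1], [0, 0, 0, 0, 0, -0.04, -1], [0, 0, 0, 0, 0, -0.04, -1], [0, 0, 0, 0, 0, -0.03, -1], [0, 0, 0, 0, 0, -0.02, -1], [0, 0, 0, 0, 0, 0, 0], [0, 0, 0, 0, 0, 0, 0.6], [0, 0, 0, 0, 0, 0, 1], [0, 0, 0, 0, 0, 0, 1], [0, 0, 0, 0, 0, 0, 1], [0, 0, 0, 0, 0, 0, 1]]], "squeeze": 35}}

```text
t: 4.55
ee_pos: [0.5896, -0.0563, 0.0312]
tool_rot: [3.141, 0.0, 1.666]
contact_force: [0.5, -0.4, 0.0]
opening: 0.0525
finger_force: 0.0
```

Request:
{"name": "step_arm", "arguments": {"steps": [[[0, 0, 0, 0, 0, 0, 1], [0, 0, 0, 0, 0, 0, 1], [0, 0, 0, 0, 0, 0, 1], [0, 0, 0, 0, 0, 0, 1], [0, 0, 0, 0, 0, 0, 1]]]}}

```text
t: 5.05
ee_pos: [0.5894, -0.0563, 0.0312]
tool_rot: [3.142, 0.0, 1.666]
contact_force: [-5.7, 0.8, 27.5]
opening: 0.0125
finger_force: 19.7
```

```bash
python3 - <<'E'
from h import *
s=get_state(); print(s)
w=cam("wrist"); p=cam("side")
u,v=map(int,proj(p,[.59,-.056,.05])); print(u,v)
a=cv2.resize(p["image"][v-60:v+60,u-70:u+70],(466,400)); b=cv2.resize(w["image"][100:400,150:490],(453,400))
cv2.imwrite("pics/g1.png",cv2.resize(np.hstack([a,b])[:,:,::-1],(800,348)))
E
```

```text
{'t': 5.05, 'qpos': array([-2.06770409e-01,  6.34781804e-01,  1.78157365e+00, -8.70761225e-05,
        7.25178460e-01, -3.02395248e-01]), 'qvel': array([-0.00143403, -0.02391949, -0.01202784,  0.00231362,  0.01993298,
       -0.00028709]), 'joint_torque': array([ 1.12667307e-01, -4.95410585e+01, -1.60565454e+01,  1.68685983e-01,
       -1.71126332e+00, -3.15671274e-02]), 'ee_pos': array([ 0.58935239, -0.05631106,  0.03116862]), 'tool_rot': array([3.14155378e+00, 7.26318674e-05, 1.66648633e+00]), 'contact_force': array([-5.67185138,  0.77070503, 27.48380707]), 'moment': array([ 0.08028778,  1.20877496, -0.0177803 ]), 'finger_force': 19.684722921811044, 'opening': 0.012463716469488652}
320 244
```

View pics/g1.png

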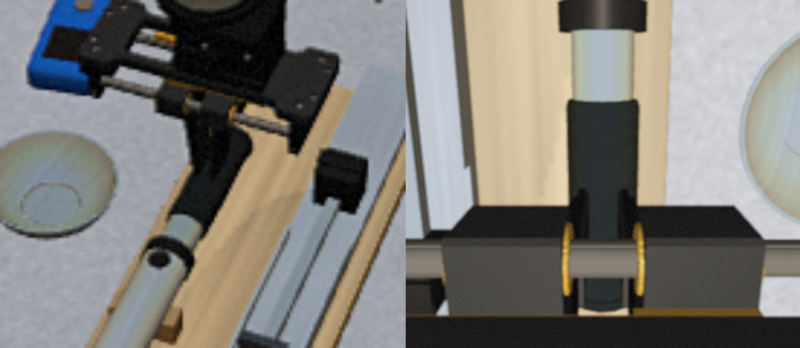

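Request:
{"name": "step_arm", "arguments": {"steps": [[[0, 0, 0, 0, 0, 0, 1], [0, 0, 0, 0, 0, 0, 1]]], "squeeze": 25}}

```text
t: 5.35
ee_pos: [0.5898, -0.0564, 0.033]
tool_rot: [3.14, 0.001, 1.667]
contact_force: [-7.5, -0.0, 25.9]
opening: 0.0003
finger_force: 13.3
```

```bash
python3 - <<'E'
from h import *
w=cam("wrist"); p=cam("scene")
u,v=map(int,proj(p,[.59,-.056,.05])); print(u,v)
a=cv2.resize(p["image"][v-60:v+60,u-70:u+70],(466,400)); b=cv2.resize(w["image"][100:400,150:490],(453,400))
cv2.imwrite("pics/g2.png",cv2.resize(np.hstack([a,b])[:,:,::-1],(800,348)))
E
```

```text
327 243
```

View pics/g2.png

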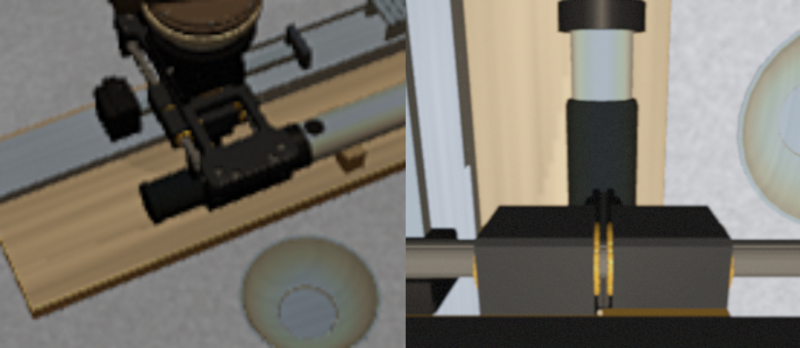

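```bash
python3 - <<'E'
from h import *
np.set_printoptions(precision=3,suppress=True)
w=cam("wrist");C=cloud(w); s=get_state();print(s["ee_pos"],s["opening"])
u,v=proj(w,[.5898,-.0564,.033]);print("tcp px",u,v); print(proj(w,[.5898,-.0564,.063]))
for r in range(240,300,5): print(r,C[r,317],C[r,300], C[r,335])
E
```

```text
[ 0.59  -0.056  0.033] 0.0005590772548042477
tcp px 320.6439416187714 264.5453401271349
(np.float64(320.82622121693953), np.float64(283.1024058778537))
240 [ 0.586 -0.034  0.061] [ 0.577 -0.036  0.059] [ 0.595 -0.033  0.06 ]
245 [ 0.586 -0.037  0.062] [ 0.577 -0.038  0.059] [ 0.595 -0.036  0.061]
250 [ 0.586 -0.039  0.062] [ 0.577 -0.041  0.059] [ 0.595 -0.039  0.06 ]
255 [ 0.586 -0.042  0.061] [ 0.578 -0.044  0.058] [ 0.596 -0.041  0.061]
260 [ 0.587 -0.045  0.061] [ 0.578 -0.046  0.059] [ 0.596 -0.044  0.06 ]
265 [ 0.587 -0.045  0.067] [ 0.578 -0.049  0.059] [ 0.596 -0.047  0.06 ]
270 [ 0.587 -0.047  0.07 ] [ 0.578 -0.052  0.059] [ 0.596 -0.049  0.062]
275 [ 0.587 -0.046  0.079] [ 0.579 -0.055  0.058] [ 0.595 -0.045  0.081]
280 [ 0.587 -0.046  0.085] [ 0.581 -0.022  0.149] [ 0.59  -0.022  0.148]
285 [ 0.587 -0.047  0.09 ] [ 0.581 -0.022  0.151] [ 0.59  -0.021  0.152]
290 [ 0.587 -0.047  0.095] [ 0.581 -0.022  0.155] [ 0.589 -0.022  0.155]
295 [ 0.585 -0.024  0.153] [ 0.581 -0.023  0.157] [ 0.589 -0.022  0.157]
```

Request:
{"name": "step_arm", "arguments": {"steps": [[[0, 0, 0, 0, 0, 0, -1], [0, 0, 0, 0, 0, 0, -1], [0, 0, 0, 0, 0, 0, -1], [0, 0, 0, 0, 0, 0, -1], [0, 0, 0, 0, 0, 0, -1], [0, 0, 0, 0, 0, 0, -1]]]}}

```text
t: 6.1
ee_pos: [0.5891, -0.0563, 0.0303]
tool_rot: [-3.141, -0.0, 1.666]
contact_force: [-0.7, 0.2, -0.7]
opening: 0.043
finger_force: 0.0
```

```bash
python3 - <<'E'
from h import *
np.set_printoptions(precision=3,suppress=True)
w=cam("wrist");C=cloud(w); s=get_state();print(s["ee_pos"],s["opening"],s["contact_force"])
save(w,"g3.png")
t=s["ee_pos"]; m=(abs(C[...,1]-t[1])<.02)&(C[...,2]>.0)&(abs(C[...,0]-t[0])<.075)&(abs(C[...,0]-t[0])>.025)&(w["depth"]>0)
for lo in np.arange(.0,.14,.01):
    q=C[m&(C[...,2]>lo)&(C[...,2]<=lo+.01)]
    if len(q): 
        L=q[q[:,0]<t[0]];R=q[q[:,0]>t[0]]
        print(round(lo,2),len(L),L.min(0) if len(L) else 0,L.max(0) if len(L) else 0,len(R),R.min(0) if len(R) else 0,R.max(0) if len(R) else 0)
E
```

```text
[ 0.589 -0.056  0.03 ] 0.04712146863180896 [ 0.118 -0.369 -0.337]
0.0 0 0 0 628 [ 0.625 -0.076  0.   ] [ 0.664 -0.037  0.002]
0.01 3872 [ 0.517 -0.076  0.015] [ 0.564 -0.036  0.02 ] 561 [ 0.614 -0.076  0.014] [ 0.624 -0.036  0.019]
0.02 528 [ 0.514 -0.074  0.02 ] [ 0.522 -0.036  0.03 ] 0 0 0
0.03 306 [ 0.514 -0.071  0.03 ] [ 0.521 -0.036  0.04 ] 51 [ 0.659 -0.043  0.031] [ 0.664 -0.036  0.035]
0.05 3 [ 0.562 -0.048  0.059] [ 0.564 -0.047  0.06 ] 0 0 0
0.06 25 [ 0.562 -0.048  0.06 ] [ 0.564 -0.047  0.069] 1 [ 0.615 -0.043  0.07 ] [ 0.615 -0.043  0.07 ]
0.07 66 [ 0.559 -0.048  0.07 ] [ 0.564 -0.047  0.08 ] 27 [ 0.614 -0.043  0.07 ] [ 0.616 -0.042  0.08 ]
0.08 100 [ 0.558 -0.048  0.08 ] [ 0.564 -0.047  0.09 ] 52 [ 0.614 -0.043  0.08 ] [ 0.617 -0.042  0.09 ]
0.09 149 [ 0.557 -0.048  0.09 ] [ 0.564 -0.047  0.1  ] 92 [ 0.614 -0.043  0.09 ] [ 0.619 -0.042  0.1  ]
0.1 203 [ 0.556 -0.048  0.1  ] [ 0.564 -0.047  0.11 ] 138 [ 0.614 -0.043  0.1  ] [ 0.62  -0.041  0.11 ]
0.11 27 [ 0.557 -0.048  0.11 ] [ 0.564 -0.047  0.112] 13 [ 0.614 -0.043  0.11 ] [ 0.618 -0.042  0.112]
0.13 106 [ 0.514 -0.061  0.138] [ 0.564 -0.045  0.14 ] 156 [ 0.661 -0.047  0.137] [ 0.664 -0.036  0.14 ]
0.14 507 [ 0.514 -0.06   0.14 ] [ 0.516 -0.044  0.15 ] 827 [ 0.644 -0.076  0.14 ] [ 0.664 -0.036  0.15 ]
```

View pics/g3.png

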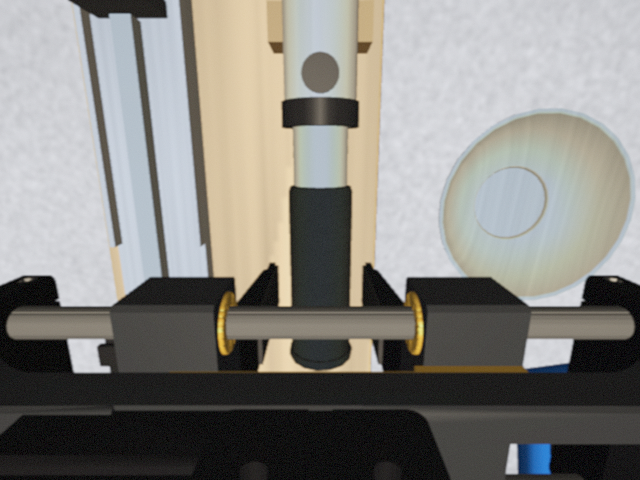

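The fingertips really are at the reported height, so the pads met the grip above its axis and squeezed past it. I'll lower so the grasp point sits on the axis (z 0.046, TCP 0.026) and use a milder squeeze.

Request:
{"name": "step_arm", "arguments": {"steps": [[[0, 0, 0, 0, 0, -0.0025, -0.2], [0, 0, 0, -0.001, 0, -0.0025, 0], [0, 0, 0, 0, 0, 0, 1], [0, 0, 0, 0, 0, 0, 1], [0, 0, 0, 0, 0, 0, 1], [0, 0, 0, 0, 0, 0, 1], [0, 0, 0, 0, 0, 0, 1]]], "squeeze": 15}}

```text
t: 6.85
ee_pos: [0.5891, -0.0564, 0.0259]
tool_rot: [3.14, 0.0, 1.666]
contact_force: [4.5, -0.3, -0.7]
opening: 0.0261
finger_force: 11.8
```

Request:
{"name": "step_arm", "arguments": {"steps": [[[0, 0, 0, 0, 0, 0, 1], [0, 0, 0, 0, 0, 0, 1]]]}}

```text
t: 7.05
ee_pos: [0.5891, -0.0564, 0.0259]
tool_rot: [3.14, 0.0, 1.666]
contact_force: [5.1, 0.5, -1.3]
opening: 0.0263
finger_force: 11.8
```

Stable hold. Now pull.

Request:
{"name": "step_arm", "arguments": {"steps": [[[0, 0, 0, 0.0011, -0.0118, 0, 1], [0, 0, 0, 0.0011, -0.0118, 0, 1], [0, 0, 0, 0.0011, -0.0118, 0, 1], [0, 0, 0, 0.0011, -0.0118, 0, 1], [0, 0, 0, 0.0011, -0.0118, 0, 1], [0, 0, 0, 0.0011, -0.0118, 0, 1], [0, 0, 0, 0.0011, -0.0118, 0, 1], [0, 0, 0, 0.0011, -0.0118, 0, 1], [0, 0, 0, 0.0011, -0.0118, 0, 1], [0, 0, 0, 0.0011, -0.0118, 0, 1], [0, 0, 0, 0.0011, -0.0118, 0, 1], [0, 0, 0, 0.0011, -0.0118, 0, 1], [0, 0, 0, 0.0011, -0.0118, 0, 1], [0, 0, 0, 0.0011, -0.0118, 0, 1], [0, 0, 0, 0.0004, -0.004, 0, 1], [0, 0, 0, 0, 0, 0, 1], [0, 0, 0, 0, 0, 0, 1]]]}}

```text
t: 8.75
ee_pos: [0.6053, -0.2232, 0.0279]
tool_rot: [3.139, -0.002, 1.666]
contact_force: [3.3, 16.4, 20.0]
opening: 0.0216
finger_force: 17.6
```

Request:
{"name": "step_arm", "arguments": {"steps": [[[0, 0, 0, 0, 0, 0, -1], [0, 0, 0, 0, 0, 0, -1], [0, 0, 0, 0, 0, 0, -1], [0, 0, 0, 0, 0, 0, -1], [0, 0, 0, 0, 0, 0.03, -1], [0, 0, 0, 0, 0, 0.04, -1], [0, 0, 0, 0, 0, 0.045, -1], [0, 0, 0, -0.012, 0.035, 0.03, -1], [0, 0, 0, -0.012, 0.035, 0, -1], [0, 0, 0, -0.012, 0.035, 0, -1], [0, 0, 0, -0.012, 0.035, 0, -1], [0, 0, 0, -0.012, 0.035, 0, -1], [0, 0, 0, -0.012, 0.035, 0, -1], [0, 0, 0, -0.012, 0.035, 0, -1], [0, 0, 0, -0.012, 0.035, 0, -1], [0, 0, 0, -0.012, 0.035, 0, -1], [0, 0, 0, 0, 0, 0, -1]]]}}

```text
t: 10.45
ee_pos: [0.4945, 0.0922, 0.1706]
tool_rot: [-3.14, -0.0, 1.669]
contact_force: [-0.2, -0.6, 0.6]
opening: 0.0951
finger_force: 0.0
```

```bash
python3 w.py w2 lock_button stub; python3 - <<'E'
from h import *
np.set_printoptions(precision=4,suppress=True)
p=cam("scene"); C=cloud(p)
for k in ["pole_grip","lock_button"]:
  for d in outline_of(k,p)[:2]:
    m=d["pixels"]&(p["depth"]>0); q=C[m]
    print(k,d["conf"],d["uv"],q.min(0),q.max(0),q.mean(0))
im=p["image"][:,:,::-1]; w=cv2.imread("pics/w2.png")
cv2.imwrite("pics/c2.png",np.hstack([cv2.resize(im[160:310,230:430],(400,300)),cv2.resize(w,(400,300))]))
E
```

```text
10.5 [0.4954 0.0908 0.1706] [-3.1411  0.0001  1.6691] 0.09516846808263617
lock_button 0.33 [401.  352.2] 1040 ztop 0.07103228793031958 mean [0.5784 0.0425 0.0703] rect [578.4817  41.8948] [ 9.7969 11.9721] 7.1 rgb [148. 158. 152.]
stub 0.92 [194.4 104.8] 1599 ztop 0.028830131883857028 mean [0.3695 0.1902 0.0275] rect [368.9904 189.8541] [40.2072 30.7698] 87.8 rgb [ 66. 172.  78.]
stub 0.76 [303.3 141.9] 1627 ztop 0.058754394306723606 mean [0.4733 0.163  0.0575] rect [473.3075 162.8159] [39.3965 29.5327] 5.6 rgb [149. 160. 169.]
stub 0.53 [306.2 244.8] 562 ztop 0.05653462720051848 mean [0.4813 0.0705 0.0553] rect [481.3485  70.1918] [35.0215  8.1309] 5.6 rgb [67. 72. 81.]
pole_grip 0.66 [299.3, 257.1] [ 0.5529 -0.2565 -0.0029] [0.6285 0.0467 0.0743] [ 0.6032 -0.1257  0.0545]
```

View pics/c2.png

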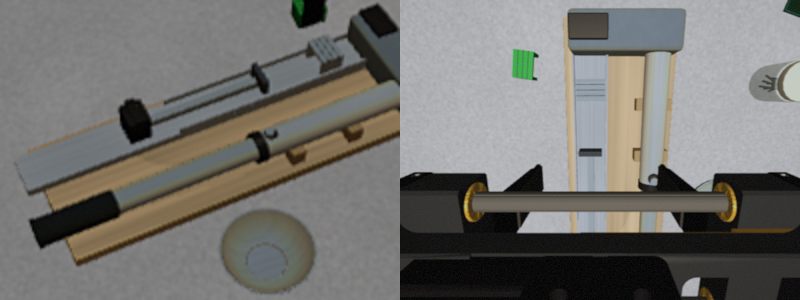

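The lock button stands out (stud top z 71 mm on the 62 mm tube) and the pole is extended. The stub is at (0.4735, 0.163). Next I'll grasp it across its width, with the tips above the channel walls.

Request:
{"name": "step_arm", "arguments": {"steps": [[[0, 0, -0.002, -0.011, 0.036, 0, -0.6], [0, 0, 0, -0.011, 0.036, -0.02, -0.4], [0, 0, 0, 0, 0, -0.04, -0.3], [0, 0, 0, 0, 0, -0.04, -0.3], [0, 0, 0, 0, 0, -0.03, -0.3], [0, 0, 0, 0, 0, 0, 0], [0, 0, 0, 0, 0, 0, 1], [0, 0, 0, 0, 0, 0, 1], [0, 0, 0, 0, 0, 0, 1], [0, 0, 0, 0, 0, 0, 1]]], "squeeze": 12}}

```text
t: 11.75
ee_pos: [0.4747, 0.1615, 0.0418]
tool_rot: [3.14, -0.0, 1.664]
contact_force: [-0.1, 0.0, 0.2]
opening: 0.0272
finger_force: 0.0
```

Request:
{"name": "step_arm", "arguments": {"steps": [[[0, 0, 0, 0, 0, 0, 1], [0, 0, 0, 0, 0, 0, 1]]]}}

```text
t: 11.95
ee_pos: [0.4743, 0.1615, 0.041]
tool_rot: [3.141, -0.0, 1.664]
contact_force: [-0.4, -1.2, -0.3]
opening: 0.011
finger_force: 0.0
```

```bash
python3 - <<'E'
from h import *
np.set_printoptions(precision=3,suppress=True)
w=cam("wrist");C=cloud(w); s=get_state();print(s["ee_pos"],s["opening"],s["contact_force"],s["finger_force"])
p=cam("side"); u,v=map(int,proj(p,[.474,.162,.06]))
a=cv2.resize(p["image"][v-60:v+60,u-70:u+70],(400,343)); b=cv2.resize(w["image"][150:410,170:473],(400,343))
cv2.imwrite("pics/g4.png",np.hstack([a,b])[:,:,::-1])
E
```

```text
[0.474 0.162 0.041] 0.007291367899673555 [ 0.24  -0.201 -0.089] 0.0
```

View pics/g4.png

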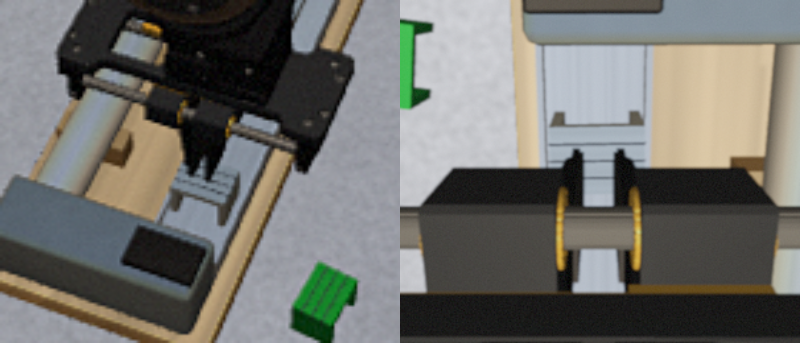

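The picture shows the shut fingertips hovering above the stub, so they end higher than the reported TCP. I'll measure that offset from depth.

```bash
python3 - <<'E'
from h import *
np.set_printoptions(precision=4,suppress=True)
w=cam("wrist");C=cloud(w); s=get_state();t=s["ee_pos"];print(t,s["opening"],s["tool_rot"])
for c in range(294,340,3):
    col=C[235:330,c]; g=(col[:,2]>.0615)&(col[:,2]<.13)&(abs(col[:,1]-t[1])<.03)
    if g.any():
        i=np.where(g)[0]; print(c,i[0]+235,col[i[0]],"above:",col[i[0]-2], "last",col[i[-1]])
p=cam("side");C=cloud(p); m=(abs(C[...,0]-t[0])<.025)&(abs(C[...,1]-t[1])<.02)&(C[...,2]>.0645)&(C[...,2]<.14)
q=C[m]; print("side",len(q),np.sort(q[:,2])[:12],q[q[:,2]<.075].mean(0) if (q[:,2]<.075).any() else 0)
E
```

```text
[0.4742 0.1615 0.0407] 0.0019680380954479374 [ 3.1414 -0.      1.6645]
303 271 [0.4647 0.1717 0.083 ] above: [0.4642 0.1641 0.0587] last [0.4651 0.1721 0.0908]
306 269 [0.466  0.172  0.0807] above: [0.4657 0.1652 0.0582] last [0.4664 0.1723 0.0908]
309 263 [0.4672 0.1724 0.0722] above: [0.4671 0.1685 0.057 ] last [0.4683 0.1724 0.1082]
312 262 [0.4687 0.1726 0.071 ] above: [0.4687 0.1693 0.0574] last [0.4699 0.1711 0.1182]
315 265 [0.4704 0.171  0.0704] above: [0.4705 0.1677 0.0572] last [0.471  0.1712 0.1183]
327 265 [0.4765 0.1716 0.0704] above: [0.4771 0.1683 0.0574] last [0.4756 0.1716 0.1182]
330 262 [0.4779 0.1734 0.0707] above: [0.4785 0.1704 0.058 ] last [0.4767 0.1732 0.113 ]
333 264 [0.4794 0.1731 0.0726] above: [0.4804 0.169  0.0565] last [0.4788 0.1725 0.0896]
336 269 [0.4805 0.1734 0.0808] above: [0.4823 0.1663 0.0568] last [0.48   0.1739 0.0917]
339 273 [0.4817 0.1732 0.0855] above: [0.4841 0.1644 0.0577] last [0.4814 0.1736 0.0906]
side 145 [0.0683 0.0705 0.0722 0.0738 0.074  0.0742 0.0743 0.0754 0.0755 0.0763
 0.077  0.079 ] [0.4725 0.1726 0.0725]
```

Both cameras put the tips at z≈0.070 while the TCP reads 0.041, so the real tips sit 29 mm above the reported TCP. I'll apply that offset everywhere. Now I'll open, lower by 29 mm and grasp.

Request:
{"name": "step_arm", "arguments": {"steps": [[[0, 0, 0, 0, 0, 0, -0.4], [0, 0, 0, 0, 0, 0, -0.4], [0, 0, 0, -0.0007, 0.0015, 0, -0.4], [0, 0, 0, 0, 0, 0, -0.4], [0, 0, 0, 0, 0, 0, -0.4], [0, 0, 0, 0, 0, -0.01, -0.4], [0, 0, 0, 0, 0, -0.018, -0.4], [0, 0, 0, 0, 0, 0, 1], [0, 0, 0, 0, 0, 0, 1], [0, 0, 0, 0, 0, 0, 1], [0, 0, 0, 0, 0, 0, 1]]], "squeeze": 15}}

```text
t: 13.25
ee_pos: [0.4737, 0.1631, 0.0131]
tool_rot: [3.141, -0.0, 1.664]
contact_force: [0.2, 0.3, -0.9]
opening: 0.0402
finger_force: 14.9
```

Request:
{"name": "step_arm", "arguments": {"steps": [[[0, 0, 0, 0, 0, 0.02, 1], [0, 0, 0, 0, 0, 0.03, 1], [0, 0, 0, 0, 0, 0.03, 1], [0, 0, 0, 0.0235, -0.0174, 0, 1], [0, 0, 0, 0.0235, -0.0174, 0, 1], [0, 0, 0, 0.0235, -0.0174, 0, 1], [0, 0, 0, 0.0235, -0.0174, 0, 1], [0, 0, 0, 0.0235, -0.0174, 0, 1], [0, 0, 0, 0.0235, -0.0174, 0, 1], [0, 0, 0, 0.0235, -0.0174, 0, 1], [0, 0, 0, 0.0235, -0.0174, 0, 1], [0, 0, 0, 0.0235, -0.0174, 0, 1], [0, 0, 0, 0.0235, -0.0174, 0, 1], [0, 0, 0, 0, 0, 0, 1], [0, 0, 0, 0, 0, 0, 1]]]}}

```text
t: 14.75
ee_pos: [0.7081, -0.0112, 0.0925]
tool_rot: [-3.141, -0.0, 1.664]
contact_force: [-1.1, -0.3, -0.6]
opening: 0.0397
finger_force: 14.9
```

Request:
{"name": "step_arm", "arguments": {"steps": [[[0, 0, 0, 0, 0, -0.03, 1], [0, 0, 0, 0, 0, -0.03, 1], [0, 0, 0, 0, 0, -0.02, 1], [0, 0, 0, 0, 0, -0.012, 1], [0, 0, 0, 0, 0, 0, 1], [0, 0, 0, 0, 0, 0, -0.12], [0, 0, 0, 0, 0, 0, -0.12], [0, 0, 0, 0, 0, 0, -0.12], [0, 0, 0, 0, 0, 0.02, -0.12], [0, 0, 0, 0, 0, 0.04, -0.3], [0, 0, 0, 0, 0, 0.05, -0.3], [0, 0, 0, 0, 0, 0, -0.3]]]}}

```text
t: 15.95
ee_pos: [0.7117, -0.0113, 0.1187]
tool_rot: [3.13, 0.002, 1.664]
contact_force: [0.3, 0.4, -0.3]
opening: 0.0613
finger_force: 0.0
```

```bash
python3 - <<'E'
from h import *
np.set_printoptions(precision=4,suppress=True)
p=cam("side"); C=cloud(p); print(get_state()["ee_pos"])
for k in ["bowl","stub","rail_tail","stick1"]:
  for d in outline_of(k,p)[:5]:
    m=d["pixels"]&(p["depth"]>0); q=C[m]; zt=np.percentile(q[:,2],95); top=q[q[:,2]>zt-.006]
    r=cv2.minAreaRect((top[:,:2]*1000).astype(np.float32)); print(k,round(d["conf"],2),np.array(d["uv"]),zt,np.array(r[0]),np.array(r[1]),round(r[2],1),np.median(p["image"][m],0))
E
```

```text
[ 0.7102 -0.0112  0.1151]
stub 0.77 [364.5 378. ] 0.031160681245578505 [367.7983 192.246 ] [43.3053 30.7149] 85.9 [ 23. 132.  45.]
stub 0.51 [269.6 248.5] 0.038316256832131294 [706.404   -7.8842] [42.5726 34.34  ] 8.5 [108. 120. 126.]
stub 0.17 [268.5 209.1] 0.03272557557851691 [736.6891 -84.1403] [ 58.7378 197.3041] 29.2 [ 18.  55. 111.]
rail_tail 0.96 [362.7 256.7] 0.07308290516353283 [495.6625 -96.1631] [36.9528 32.651 ] 6.2 [32. 31. 30.]
stick1 0.85 [228. 396.] 0.03159080030402144 [580.2631 350.7287] [40.4282 61.5996] 27.9 [127. 139. 152.]
```

The stub rests centred in the bowl. Now the rail tail.

Request:
{"name": "step_arm", "arguments": {"steps": [[[0, 0, 0.002, -0.0265, -0.011, 0, -0.3], [0, 0, 0, -0.0265, -0.011, 0, -0.3], [0, 0, 0, -0.0265, -0.011, 0, -0.3], [0, 0, 0, -0.0265, -0.011, 0, -0.3], [0, 0, 0, -0.0265, -0.011, 0, -0.3], [0, 0, 0, -0.0265, -0.011, 0, -0.3], [0, 0, 0, -0.0265, -0.011, 0, -0.3], [0, 0, 0, -0.0265, -0.011, 0, -0.3], [0, 0, 0, 0, 0, -0.03, -0.3], [0, 0, 0, 0, 0, -0.03, -0.3], [0, 0, 0, 0, 0, -0.025, -0.3], [0, 0, 0, 0, 0, -0.012, -0.3], [0, 0, 0, 0, 0, 0, 1], [0, 0, 0, 0, 0, 0, 1], [0, 0, 0, 0, 0, 0, 1], [0, 0, 0, 0, 0, 0, 1]]], "squeeze": 30}}

```text
t: 17.8
ee_pos: [0.498, -0.0992, 0.0147]
tool_rot: [3.138, 0.001, 1.666]
contact_force: [3.0, 6.9, -9.8]
opening: 0.0356
finger_force: 30.0
```

Request:
{"name": "step_arm", "arguments": {"steps": [[[0, 0, 0, 0.0011, -0.0116, 0, 1], [0, 0, 0, 0.0011, -0.0116, 0, 1], [0, 0, 0, 0.0011, -0.0116, 0, 1], [0, 0, 0, 0.0011, -0.0116, 0, 1], [0, 0, 0, 0.0011, -0.0116, 0, 1], [0, 0, 0, 0.0011, -0.0116, 0, 1], [0, 0, 0, 0.0011, -0.0116, 0, 1], [0, 0, 0, 0.0011, -0.0116, 0, 1], [0, 0, 0, 0.0011, -0.0116, 0, 1], [0, 0, 0, 0.0011, -0.0116, 0, 1], [0, 0, 0, 0.0011, -0.0116, 0, 1], [0, 0, 0, 0.0011, -0.0116, 0, 1], [0, 0, 0, 0.0011, -0.0116, 0, 1], [0, 0, 0, 0.0011, -0.0116, 0, 1], [0, 0, 0, 0, 0, 0, 1], [0, 0, 0, 0, 0, 0, -0.3], [0, 0, 0, 0, 0, 0, -0.3], [0, 0, 0, 0, 0, 0, -0.3]]]}}

```text
t: 19.6
ee_pos: [0.5118, -0.2614, 0.0139]
tool_rot: [3.141, 0.0, 1.666]
contact_force: [0.4, -0.9, -0.0]
opening: 0.0398
finger_force: 0.0
```

Request:
{"name": "step_arm", "arguments": {"steps": [[[0, 0, 0, 0, 0, 0.03, -1], [0, 0, 0, 0, 0, 0.04, -1], [0, 0, 0, 0, 0, 0.04, -1], [0, 0, -0.121, 0.0064, -0.038, 0.01, -1], [0, 0, -0.121, 0.0064, -0.038, 0.01, -1], [0, 0, -0.121, 0.0064, -0.038, 0, -1], [0, 0, -0.121, 0.0064, -0.038, 0, -1], [0, 0, -0.121, 0.0064, -0.038, 0, -1], [0, 0, 0, 0, 0, 0, -1], [0, 0, 0, 0, 0, 0, -1]]]}}

```text
t: 20.6
ee_pos: [0.5433, -0.4517, 0.143]
tool_rot: [-3.141, -0.0, 1.061]
contact_force: [1.3, -0.2, 0.5]
opening: 0.095
finger_force: 0.0
```

```bash
python3 w.py w3 stick1 rail_tail; python3 - <<'E'
from h import *
np.set_printoptions(precision=4,suppress=True)
p=cam("scene"); C=cloud(p)
for k in ["rail_tail","follower_face","stick1"]:
  for d in outline_of(k,p)[:4]:
    m=d["pixels"]&(p["depth"]>0); q=C[m]; zt=np.percentile(q[:,2],95); top=q[q[:,2]>zt-.006]
    r=cv2.minAreaRect((top[:,:2]*1000).astype(np.float32)); print(k,round(d["conf"],2),np.array(d["uv"]),zt,np.array(r[0]),np.array(r[1]),round(r[2],1),np.median(p["image"][m],0))
E
```

```text
20.65 [ 0.5435 -0.4509  0.1433] [-3.1407 -0.0003  1.0622] 0.09483828592892808
stick1 0.95 [341.9 261.6] 2624 ztop 0.028760779070069666 mean [ 0.5417 -0.4926  0.0276] rect [ 541.256  -493.6515] [60.5713 40.11  ] 63.7 rgb [155.  79. 157.]
stick1 0.94 [211.3 194.6] 3104 ztop 0.028745911543251682 mean [ 0.4714 -0.3777  0.0276] rect [ 470.6208 -377.7683] [40.2796 60.6412] 69.1 rgb [ 64. 170.  75.]
stick1 0.65 [320.6 141.7] 3252 ztop 0.028758189685922707 mean [ 0.5779 -0.3909  0.0276] rect [ 577.6434 -391.6422] [60.0675 40.1619] 62.4 rgb [145. 155. 165.]
rail_tail 0.78 [136.2   9.1] 1306 ztop 0.06899591145502496 mean [ 0.5012 -0.2396  0.0674] rect [ 502.2555 -240.9216] [ 9.5184 23.6614] 64.9 rgb [13. 13. 13.]
rail_tail 0.63 [144.6  16.4] 3717 ztop 0.06780210987162404 mean [ 0.5013 -0.2396  0.0672] rect [ 502.3677 -240.7981] [ 9.6685 24.9688] 67.3 rgb [123. 122. 117.]
rail_tail 0.37 [320.8 142.3] 3234 ztop 0.028758176792088523 mean [ 0.5779 -0.3909  0.0276] rect [ 577.5751 -391.6398] [60.1351 40.3035] 62.1 rgb [145. 155. 165.]
rail_tail 0.9 [269.2 230.5] 0.07130682116645795 [ 514.5492 -227.0904] [35.7964 27.2973] 7.3 [45. 43. 42.]
follower_face 0.39 [299.2 341.4] 0.030364747976495424 [ 787.9364 -187.9861] [ 56.6264 125.9269] 14.3 [ 31.  72. 123.]
follower_face 0.37 [299.2 258.9] 0.06226192626223057 [ 597.1534 -105.4222] [ 25.6675 300.6666] 6.4 [84.  74.5 61.5]
stick1 0.76 [188.1 285.8] 0.029016336212224457 [ 580.3585 -391.1272] [61.2778 42.4252] 63.2 [ 91.  98. 101.]
stick1 0.72 [186.1 247.1] 0.02917033493873388 [ 472.6624 -377.6083] [42.1856 62.0875] 68.0 [ 25. 110.  35.]
stick1 0.72 [141.1 291.6] 0.02884305708540266 [ 544.5317 -492.5967] [61.0406 42.1119] 64.4 [97. 36. 98.]
stick1 0.6 [474.8 207.8] 0.029774964444189707 [584.4061 347.899 ] [40.7887 63.5123] 29.0 [ 93. 100. 102.]
```

The rail is drawn back about 127 mm because the grip slid on the tail. That still leaves about 230 mm of channel, enough for two sticks. The real stick (320,142) is at (0.5777, -0.391) at 62°. Now I'll grasp it.

Request:
{"name": "step_arm", "arguments": {"steps": [[[0, 0, 0.025, 0.017, 0.03, 0, -0.5], [0, 0, 0, 0.017, 0.03, -0.02, -0.4], [0, 0, 0, 0, 0, -0.04, -0.4], [0, 0, 0, 0, 0, -0.04, -0.4], [0, 0, 0, 0, 0, -0.035, -0.4], [0, 0, 0, 0, 0, -0.0235, -0.4], [0, 0, 0, 0, 0, 0, -0.4], [0, 0, 0, 0, 0, 0, 1], [0, 0, 0, 0, 0, 0, 1], [0, 0, 0, 0, 0, 0, 1], [0, 0, 0, 0, 0, 0, 1]]], "squeeze": 15}}

```text
t: 22.05
ee_pos: [0.5782, -0.3917, -0.0136]
tool_rot: [3.14, 0.0, 1.086]
contact_force: [-1.7, 0.5, 1.4]
opening: 0.0403
finger_force: 1.0
```

Request:
{"name": "step_arm", "arguments": {"steps": [[[0, 0, 0, 0, 0, 0.02, 1], [0, 0, 0, 0, 0, 0.045, 1], [0, 0, 0, 0, 0, 0.045, 1], [0, 0, 0.0415, -0.0074, 0.0382, 0, 1], [0, 0, 0.0415, -0.0074, 0.0382, 0, 1], [0, 0, 0.0415, -0.0074, 0.0382, 0, 1], [0, 0, 0.0415, -0.0074, 0.0382, 0, 1], [0, 0, 0.0415, -0.0074, 0.0382, 0, 1], [0, 0, 0.0415, -0.0074, 0.0382, 0, 1], [0, 0, 0.0415, -0.0074, 0.0382, 0, 1], [0, 0, 0.0415, -0.0074, 0.0382, 0, 1], [0, 0, 0.0415, -0.0074, 0.0382, 0, 1], [0, 0, 0.0415, -0.0074, 0.0382, 0, 1], [0, 0, 0.0415, -0.0074, 0.0382, 0, 1], [0, 0, 0.0415, -0.0074, 0.0382, 0, 1], [0, 0, 0.0415, -0.0074, 0.0382, 0, 1], [0, 0, 0.0415, -0.0074, 0.0382, 0, 1], [0, 0, 0, 0, 0, 0, 1], [0, 0, 0, 0, 0, 0, 1]]]}}

```text
t: 23.95
ee_pos: [0.4742, 0.144, 0.0956]
tool_rot: [3.141, 0.0, 1.669]
contact_force: [0.1, 0.0, -0.8]
opening: 0.0396
finger_force: 15.0
```

```bash
python3 - <<'E'
from h import *
np.set_printoptions(precision=4,suppress=True)
p=cam("side"); C=cloud(p); s=get_state(); t=s["ee_pos"]; print(t,s["tool_rot"],s["opening"],s["finger_force"])
for d in outline_of("stick1",p)[:4]:
    q=C[d["pixels"]&(p["depth"]>0)]; print(d["conf"],d["uv"],q.min(0),q.max(0))
w=cam("wrist"); a=cv2.resize(w["image"],(400,300)); u,v=map(int,proj(p,t)); b=cv2.resize(p["image"][v-75:v+75,u-100:u+100],(400,300))
cv2.imwrite("pics/g5.png",np.hstack([b,a])[:,:,::-1])
E
```

```text
[0.4745 0.1432 0.0955] [3.1408 0.0001 1.6676] 0.03976652916162366 14.99945729970932
0.98 [325.7, 307.1] [0.4494 0.1009 0.0146] [0.5191 0.1795 0.1425]
0.74 [424.4, 190.1] [ 0.4339 -0.3889 -0.0032] [ 0.4827 -0.3406  0.0333]
0.67 [229.4, 398.3] [ 0.5488  0.3175 -0.0019] [0.61   0.3864 0.0351]
```

View pics/g5.png

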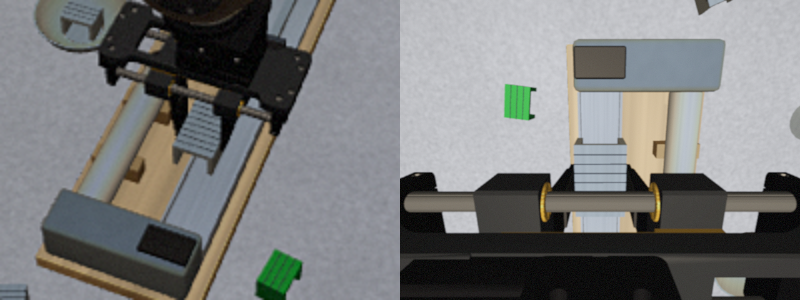

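Request:
{"name": "step_arm", "arguments": {"steps": [[[0, 0, 0, 0, 0, -0.03, 1], [0, 0, 0, 0, 0, -0.025, 1], [0, 0, 0, 0, 0, -0.015, 1], [0, 0, 0, 0, 0, -0.006, 1], [0, 0, 0, 0, 0, -0.002, 1], [0, 0, 0, 0, 0, 0, 1]]]}}

```text
t: 24.7
ee_pos: [0.4746, 0.143, 0.0175]
tool_rot: [3.141, -0.0, 1.667]
contact_force: [-0.0, 1.0, -0.3]
opening: 0.0399
finger_force: 15.0
```

Request:
{"name": "step_arm", "arguments": {"steps": [[[0, 0, 0, 0, 0, -0.001, 1], [0, 0, 0, 0, 0, 0, -0.3], [0, 0, 0, 0, 0, 0, -0.3], [0, 0, 0, 0, 0, 0, -0.3], [0, 0, 0, 0, 0, 0.02, -0.3], [0, 0, 0, 0, 0, 0.04, -0.3], [0, 0, 0, 0, 0, 0.05, -0.3], [0, 0, 0, 0, -0.03, 0, -0.3], [0, 0, 0, 0, -0.03, 0, -0.6], [0, 0, 0, 0, 0, 0, -0.8], [0, 0, 0, 0, 0, 0, -0.8]]]}}

```text
t: 25.8
ee_pos: [0.4743, 0.0831, 0.1263]
tool_rot: [3.141, -0.0, 1.666]
contact_force: [0.4, -0.6, -0.8]
opening: 0.0804
finger_force: 0.0
```

```bash
python3 w.py w4 stick1 follower_face
```

```text
25.85 [0.4743 0.0836 0.1262] [ 3.1415 -0.0001  1.6668] 0.08277049103540254
stick1 0.94 [329.4 153.7] 4315 ztop 0.05871953879238668 mean [0.4746 0.1443 0.0576] rect [474.5978 143.3829] [40.0125 59.8627] 5.3 rgb [152. 163. 172.]
stick1 0.45 [323.7 369.3] 86 ztop 0.036815333499231655 mean [ 0.4905 -0.0525  0.0348] rect [492.5424 -52.0764] [30.488   2.3886] 6.9 rgb [54. 50. 50.]
follower_face 0.47 [325.9 370.9] 106 ztop 0.03721458858741461 mean [ 0.4934 -0.0522  0.0349] rect [493.0961 -52.1057] [33.4007  2.42  ] 5.0 rgb [54.  49.5 49. ]
```

Stick 1 is seated (top z 58.7 mm, 6 mm from the nose). Now I'll look over the second stick.

Request:
{"name": "step_arm", "arguments": {"steps": [[[0, 0, 0.057, 0.0201, 0.029, 0, -1], [0, 0, 0.057, 0.0201, 0.029, 0, -1], [0, 0, 0.057, 0.0201, 0.029, 0, -1], [0, 0, 0.057, 0.0201, 0.029, 0, -1], [0, 0, 0.057, 0.0201, 0.029, 0, -1], [0, 0, 0.057, 0.0201, 0.029, 0, -1], [0, 0, 0.057, 0.0201, 0.029, 0, -1], [0, 0, 0, 0, 0, 0, -1], [0, 0, 0, 0, 0, 0, -1]]]}}

```text
t: 26.85
ee_pos: [0.6142, 0.2874, 0.1252]
tool_rot: [-3.14, -0.0, 2.068]
contact_force: [-0.2, -0.0, -1.0]
opening: 0.0949
finger_force: 0.0
```

```bash
python3 w.py w5 stick1
```

```text
26.9 [0.6141 0.2867 0.1255] [-3.1403 -0.0001  2.0669] 0.09520855406661076
stick1 0.8 [323.2 144.6] 3637 ztop 0.028736897954822063 mean [0.5813 0.3496 0.0276] rect [581.7836 349.1176] [39.894  59.8449] 27.8 rgb [159. 170. 180.]
stick1 0.58 [ 90.5 266.5] 429 ztop 0.05833160283291088 mean [0.4607 0.1705 0.0567] rect [463.0066 170.4343] [22.2366  8.324 ] 15.1 rgb [95. 93. 88.]
```

Request:
{"name": "step_arm", "arguments": {"steps": [[[0, 0, -0.011, -0.0162, 0.0312, 0, -0.5], [0, 0, 0, -0.0162, 0.0312, -0.01, -0.4], [0, 0, 0, 0, 0, -0.04, -0.4], [0, 0, 0, 0, 0, -0.04, -0.4], [0, 0, 0, 0, 0, -0.03, -0.4], [0, 0, 0, 0, 0, -0.019, -0.4], [0, 0, 0, 0, 0, 0, -0.4], [0, 0, 0, 0, 0, 0, 1], [0, 0, 0, 0, 0, 0, 1], [0, 0, 0, 0, 0, 0, 1], [0, 0, 0, 0, 0, 0, 1], [0, 0, 0, 0, 0, 0, 1]]]}}

```text
t: 28.15
ee_pos: [0.5829, 0.3489, -0.0118]
tool_rot: [3.14, 0.0, 2.055]
contact_force: [-1.3, -1.1, 6.5]
opening: 0.0399
finger_force: 15.0
```

Request:
{"name": "step_arm", "arguments": {"steps": [[[0, 0, 0, 0, 0, 0.025, 1], [0, 0, 0, 0, 0, 0.045, 1], [0, 0, 0, 0, 0, 0.045, 1], [0, 0, -0.0431, -0.0113, -0.03, 0, 1], [0, 0, -0.0431, -0.0113, -0.03, 0, 1], [0, 0, -0.0431, -0.0113, -0.03, 0, 1], [0, 0, -0.0431, -0.0113, -0.03, 0, 1], [0, 0, -0.0431, -0.0113, -0.03, 0, 1], [0, 0, -0.0431, -0.0113, -0.03, 0, 1], [0, 0, -0.0431, -0.0113, -0.03, 0, 1], [0, 0, -0.0431, -0.0113, -0.03, 0, 1], [0, 0, -0.0431, -0.0113, -0.03, 0, 1], [0, 0, 0, 0, 0, 0, 1], [0, 0, 0, 0, 0, 0, 1]]]}}

```text
t: 29.55
ee_pos: [0.4812, 0.0785, 0.1026]
tool_rot: [3.141, -0.0, 1.667]
contact_force: [0.3, -0.6, 0.1]
opening: 0.0398
finger_force: 15.0
```

```bash
python3 w.py w6 stick1
```

```text
29.6 [0.4814 0.079  0.1025] [ 3.1406 -0.0001  1.6675] 0.039339986901055966
stick1 0.75 [323.4 269.2] 6973 ztop 0.14294447747489575 mean [0.4801 0.0878 0.1419] rect [481.0638  78.5125] [40.2165 61.1625] 5.4 rgb [159. 170. 180.]
stick1 0.6 [319.8 148.1] 5257 ztop 0.058725727200031975 mean [0.4745 0.1442 0.0576] rect [474.5984 143.2365] [40.1842 59.5878] 5.6 rgb [159. 170. 180.]
```

Request:
{"name": "step_arm", "arguments": {"steps": [[[0, 0, 0, 0, 0, -0.03, 1], [0, 0, 0, 0, 0, -0.03, 1], [0, 0, 0, 0, 0, -0.015, 1], [0, 0, 0, 0, 0, -0.006, 1], [0, 0, 0, 0, 0, -0.0033, 1], [0, 0, 0, 0, 0, 0, 1], [0, 0, 0, 0, 0, 0, -0.3], [0, 0, 0, 0, 0, 0, -0.3], [0, 0, 0, 0, 0, 0, -0.3], [0, 0, 0, 0, 0, 0.02, -0.3], [0, 0, 0, 0, 0, 0.04, -0.3], [0, 0, 0, 0, 0, 0.05, -0.3], [0, 0, 0, 0.001, -0.03, 0, -0.3], [0, 0, 0, 0.003, -0.03, 0, -0.3], [0, 0, 0, 0.003, -0.03, 0, -0.3], [0, 0, 0, 0.003, -0.03, 0, -0.3], [0, 0, 0, 0.003, -0.03, 0, -0.3], [0, 0, 0, 0.003, -0.03, 0, -0.3], [0, 0, 0, 0.003, -0.03, 0, -0.3], [0, 0, 0, 0, 0, 0, -0.3]]]}}

```text
t: 31.65
ee_pos: [0.5003, -0.134, 0.128]
tool_rot: [3.141, 0.001, 1.665]
contact_force: [0.3, 0.6, -0.3]
opening: 0.0614
finger_force: 0.0
```

```bash
python3 w.py w7 stick1 rail_tail follower_face
```

```text
31.7 [ 0.4998 -0.1324  0.1279] [3.1414 0.0001 1.665 ] 0.06165506950349207
stick1 0.49 [323.9 244.7] 3618 ztop 0.0729185815170411 mean [ 0.5101 -0.2259  0.0728] rect [ 506.1301 -175.588 ] [ 37.9179 131.2826] 4.7 rgb [159. 170. 180.]
rail_tail 0.75 [324.  239.3] 3439 ztop 0.07291770652003667 mean [ 0.51   -0.227   0.0711] rect [ 510.198  -229.0757] [37.3679 23.2119] 7.2 rgb [159. 170. 180.]
follower_face 0.98 [318.8 134.4] 544 ztop 0.056577631534571876 mean [ 0.4937 -0.0564  0.0554] rect [493.7476 -56.391 ] [35.4509  7.3282] 5.4 rgb [73. 77. 87.]
```

Request:
{"name": "step_arm", "arguments": {"steps": [[[0, 0, 0.002, 0.0046, -0.042, 0, 1], [0, 0, 0, 0.0045, -0.042, 0, 1], [0, 0, 0, 0.0045, -0.042, 0, 1], [0, 0, 0, 0, 0, 0, 1], [0, 0, 0, 0, 0, 0, 1], [0, 0, 0, 0, 0, 0, 1], [0, 0, 0, 0, 0, 0, 1], [0, 0, 0, 0, 0, 0, 1]]], "squeeze": 30}}

```text
t: 32.65
ee_pos: [0.5136, -0.2562, 0.1281]
tool_rot: [3.141, 0.0, 1.671]
contact_force: [-0.0, -0.8, -0.3]
opening: 0.0039
finger_force: 0.0
```

```bash
python3 - <<'E'
from h import *
np.set_printoptions(precision=4,suppress=True)
p=cam("scene"); C=cloud(p); print(get_state()["ee_pos"])
for k in ["rail_tail","follower_face","stick1"]:
  for d in outline_of(k,p)[:6]:
    m=d["pixels"]&(p["depth"]>0); q=C[m]; zt=np.percentile(q[:,2],95); top=q[q[:,2]>zt-.006]
    r=cv2.minAreaRect((top[:,:2]*1000).astype(np.float32)); print(k,round(d["conf"],2),np.array(d["uv"]),zt,np.array(r[0]),np.array(r[1]),round(r[2],1),np.median(p["image"][m],0))
save(p,"s3.png",(220,140,480,310),3)
E
```

```text
[ 0.5136 -0.2564  0.1281]
rail_tail 0.6 [264.4 235.1] 0.07145465121561947 [ 514.7824 -226.5759] [36.735  29.2219] 4.2 [45.5 43.  43. ]
follower_face 0.63 [315.  216.6] 0.05705051587395851 [497.7564 -56.7341] [36.1227  7.5575] 8.1 [35. 38. 39.]
follower_face 0.47 [386.3 186. ] 0.05978267235710391 [477.8705 140.3347] [43.1318 63.6499] 7.8 [ 93.  100.  102.5]
stick1 0.71 [185.4 248.8] 0.028584333109904044 [ 473.0504 -377.7193] [41.7562 61.9459] 68.4 [ 25. 111.  35.]
stick1 0.65 [140.7 289.7] 0.028787494396793012 [ 544.4156 -493.7546] [62.2841 40.952 ] 63.2 [97. 36. 98.]
stick1 0.6 [387.  185.6] 0.05973438458516018 [478.4375 142.4106] [41.448  61.4329] 7.8 [91. 97. 99.]
stick1 0.58 [366.1 197.1] 0.059332680073651126 [483.693   78.6633] [43.4903 61.157 ] 8.8 [91. 96. 98.]
```

View pics/s3.png

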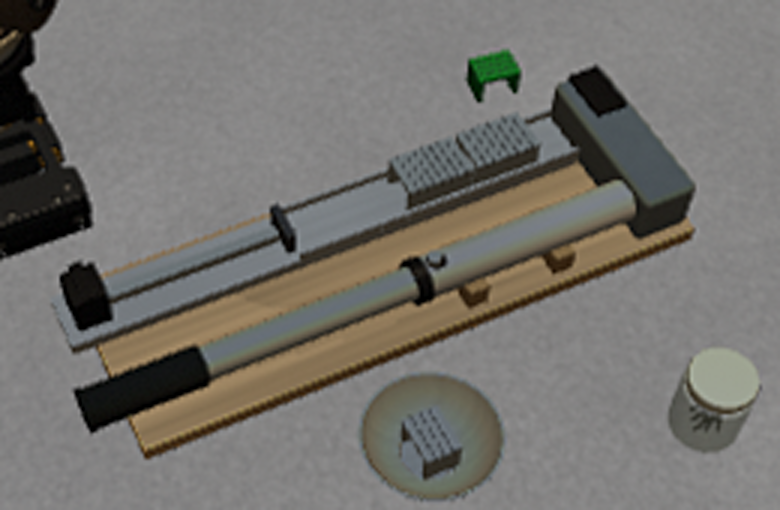

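Both sticks stand in the channel (crop (425,165) and (498,140)), the stub is in the bowl (430,440) and the button is out (437,260). I'll push the tail home from behind with shut fingers.

Request:
{"name": "step_arm", "arguments": {"steps": [[[0, 0, -0.003, 0.0003, -0.003, -0.04, 1], [0, 0, 0, 0, 0, -0.04, 1], [0, 0, 0, 0, 0, -0.03, 1], [0, 0, 0, 0, 0, 0, 1], [0, 0, 0, -0.0011, 0.011, 0, 1], [0, 0, 0, -0.0011, 0.011, 0, 1], [0, 0, 0, -0.0011, 0.011, 0, 1], [0, 0, 0, -0.0011, 0.011, 0, 1], [0, 0, 0, -0.0011, 0.011, 0, 1], [0, 0, 0, -0.0011, 0.011, 0, 1], [0, 0, 0, -0.0011, 0.011, 0, 1], [0, 0, 0, -0.0011, 0.011, 0, 1], [0, 0, 0, -0.0011, 0.011, 0, 1], [0, 0, 0, -0.0011, 0.011, 0, 1], [0, 0, 0, 0, 0, 0, 1]]]}}

```text
t: 34.35
ee_pos: [0.5037, -0.1495, 0.0199]
tool_rot: [3.139, 0.002, 1.668]
contact_force: [0.7, -0.8, -0.1]
opening: 0.0001
finger_force: 0.0
```

```bash
cat > t.py <<'E'
from h import *
np.set_printoptions(precision=4,suppress=True)
p=cam("scene"); C=cloud(p); print(get_state()["ee_pos"])
for k in ["rail_tail","follower_face","stick1"]:
  for d in outline_of(k,p)[:6]:
    m=d["pixels"]&(p["depth"]>0); q=C[m]; zt=np.percentile(q[:,2],95); top=q[q[:,2]>zt-.006]
    r=cv2.minAreaRect((top[:,:2]*1000).astype(np.float32)); print(k,round(d["conf"],2),np.array(d["uv"]),zt,np.array(r[0]),np.array(r[1]),round(r[2],1),np.median(p["image"][m],0))
E
python3 t.py
```

```text
[ 0.5036 -0.1498  0.0197]
rail_tail 0.84 [333.9 209.8] 0.05500533472586261 [486.118   46.6216] [36.2197  9.6848] 3.8 [78.5 81.  79.5]
rail_tail 0.56 [342.9 231.8] 0.06875787779177293 [536.2144   2.3372] [149.2126 525.7051] 4.8 [113. 109.  84.]
follower_face 0.6 [354.3 200.1] 0.057232662634974486 [486.7176  45.659 ] [35.1987  7.4548] 2.5 [30. 31. 32.]
stick1 0.91 [185.  247.9] 0.029134419854316716 [ 473.0476 -377.3736] [41.9056 62.5869] 70.2 [ 24. 108.  34.]
stick1 0.9 [385.9 188.2] 0.059387807769277656 [477.8964 142.4078] [43.2902 60.1083] 4.2 [88.5 95.  97. ]
stick1 0.8 [142.9 291.7] 0.02877721586972267 [ 543.9473 -493.5202] [61.7194 42.0271] 64.5 [94. 35. 96.]
stick1 0.74 [364.5 197.5] 0.05973244262822626 [483.9666  81.3567] [42.5636 64.0861] 6.8 [88.5 95.  97.5]
```

The rail is following. On to home.

Request:
{"name": "step_arm", "arguments": {"steps": [[[0, 0, 0, -0.0006, 0.006, 0, 1], [0, 0, 0, -0.0006, 0.006, 0, 1], [0, 0, 0, -0.0006, 0.006, 0, 1], [0, 0, 0, -0.0004, 0.004, 0, 1], [0, 0, 0, -0.0003, 0.003, 0, 1], [0, 0, 0, 0, 0, 0, 1], [0, 0, 0, 0, 0, 0, 1]]]}}

```text
t: 35.25
ee_pos: [0.5009, -0.1257, 0.0184]
tool_rot: [3.14, 0.001, 1.666]
contact_force: [0.7, -5.2, 3.4]
opening: 0.0004
finger_force: 2.2
```

Request:
{"name": "step_arm", "arguments": {"steps": [[[0, 0, 0, -0.0002, 0.002, 0, 1], [0, 0, 0, -0.0002, 0.002, 0, 1], [0, 0, 0, -0.0002, 0.002, 0, 1], [0, 0, 0, 0, 0, 0, 1], [0, 0, 0, 0, 0, 0, 1]]]}}

```text
t: 35.75
ee_pos: [0.5003, -0.1198, 0.0183]
tool_rot: [3.14, 0.001, 1.666]
contact_force: [0.2, -5.4, 4.6]
opening: 0.0005
finger_force: 2.7
```

Request:
{"name": "step_arm", "arguments": {"steps": [[[0, 0, 0, -0.0003, 0.003, 0, 1], [0, 0, 0, -0.0002, 0.002, 0, 1], [0, 0, 0, 0, 0, 0, 1], [0, 0, 0, 0, 0, 0, 1]]]}}

```text
t: 36.15
ee_pos: [0.4998, -0.1148, 0.0183]
tool_rot: [3.14, 0.001, 1.666]
contact_force: [0.7, -5.0, 4.6]
opening: 0.0008
finger_force: 2.5
```

```bash
python3 t.py | grep -v "25. 11\|110\|97\.$"
```

```text
[ 0.4998 -0.1147  0.0183]
rail_tail 0.52 [343.7 204.8] 0.05374056102274229 [485.7836  80.5452] [32.3027  6.2289] 7.8 [84. 88. 88.]
stick1 0.83 [399.6 180.9] 0.059506126330048315 [473.5847 175.1987] [43.7829 61.7378] 4.4 [88. 95. 97.]
stick1 0.82 [140.7 293. ] 0.029138224327099015 [ 544.7292 -492.793 ] [61.0095 42.0214] 64.7 [93. 34. 95.]
stick1 0.74 [183.4 247.9] 0.028996185881669745 [ 473.256  -377.0638] [41.6736 61.7057] 67.8 [ 23.5 106.   33. ]
stick1 0.71 [376.7 193.1] 0.05916139614417849 [480.4892 115.3853] [42.4614 60.4295] 5.6 [90. 96. 98.]
```

The sticks are sliding on past my assumed nose, so the rail must have started partly drawn. I'll keep pushing until the stop shows in the force.

Request:
{"name": "step_arm", "arguments": {"steps": [[[0, 0, 0, -0.0004, 0.004, 0, 1], [0, 0, 0, -0.0004, 0.004, 0, 1], [0, 0, 0, 0, 0, 0, 1]]]}}

```text
t: 36.65
ee_pos: [0.499, -0.1066, 0.0183]
tool_rot: [3.14, 0.001, 1.666]
contact_force: [0.5, -4.5, 4.1]
opening: 0.0003
finger_force: 2.4
```

Request:
{"name": "step_arm", "arguments": {"steps": [[[0, 0, 0, -0.0004, 0.004, 0, 1], [0, 0, 0, -0.0003, 0.003, 0, 1], [0, 0, 0, 0, 0, 0, 1]]]}}

```text
t: 36.95
ee_pos: [0.4983, -0.0998, 0.0183]
tool_rot: [3.14, 0.001, 1.666]
contact_force: [0.4, -6.5, 4.1]
opening: 0.0007
finger_force: 3.1
```

Request:
{"name": "step_arm", "arguments": {"steps": [[[0, 0, 0, -0.0003, 0.003, 0, 1], [0, 0, 0, -0.0003, 0.003, 0, 1], [0, 0, 0, 0, 0, 0, 1]]]}}

```text
t: 37.25
ee_pos: [0.4977, -0.0939, 0.0182]
tool_rot: [3.14, 0.001, 1.666]
contact_force: [-0.2, -6.5, 3.2]
opening: 0.0005
finger_force: 3.4
```

```bash
python3 t.py | grep -v "25. 11\|110\|97\.$"; python3 - <<'E'
from h import *
np.set_printoptions(precision=4,suppress=True)
p=cam("side"); C=cloud(p)
for k in ["stick1","rail_tail","follower_face"]:
  for d in outline_of(k,p)[:3]:
    m=d["pixels"]&(p["depth"]>0); q=C[m]; zt=np.percentile(q[:,2],95); top=q[q[:,2]>zt-.006]
    r=cv2.minAreaRect((top[:,:2]*1000).astype(np.float32)); print(k,round(d["conf"],2),np.array(d["uv"]),zt,np.array(r[0]),np.array(r[1]),round(r[2],1))
save(p,"s4.png",(220,200,460,400),3)
E
```

```text
[ 0.4977 -0.0939  0.0183]
rail_tail 0.79 [351.2 201.9] 0.056256707583630376 [483.0523  88.5577] [37.6337 11.1478] 4.6 [84. 88. 88.]
follower_face 0.67 [346.3 233.5] 0.06855492182281514 [530.2918   3.2292] [148.7801 525.0571] 3.3 [112. 109.  83.]
follower_face 0.57 [364.8 195.6] 0.05703836247005626 [485.0065  87.512 ] [29.6923  8.3794] 6.0 [28.  30.  28.5]
stick1 0.88 [185.1 246.9] 0.028797233640726328 [ 473.2987 -377.1631] [41.0421 62.4645] 69.0 [ 24. 106.  33.]
stick1 0.87 [400.5 180.8] 0.05939421145457459 [475.2844 182.7755] [41.365 58.597] 3.5 [88. 94. 96.]
stick1 0.81 [141.7 290.6] 0.02917364271875877 [ 544.354  -492.8359] [60.5525 42.6053] 62.2 [93. 34. 94.]
stick1 0.76 [378.6 190.7] 0.05975561069349001 [479.7134 121.6806] [43.2456 64.1823] 6.3 [ 92.  98. 100.]
stick1 0.88 [332.6 319.4] 0.06134266536769378 [475.5899 123.6769] [41.1588 64.4872] 6.6
stick1 0.66 [323.  341.9] 0.061863979460336255 [468.7889 181.3556] [40.21   56.0047] 4.8
stick1 0.49 [413.8 186.6] 0.030451121863685128 [ 489.3951 -362.655 ] [11.3175 30.413 ] 40.7
rail_tail 0.95 [354.1 259.7] 0.07338609376881461 [491.8271 -65.1031] [38.1267 30.3368] 4.7
follower_face 0.48 [337.9 310.8] 0.05923567785437712 [477.3263  89.5767] [32.8468  8.2645] 5.1
```

View pics/s4.png

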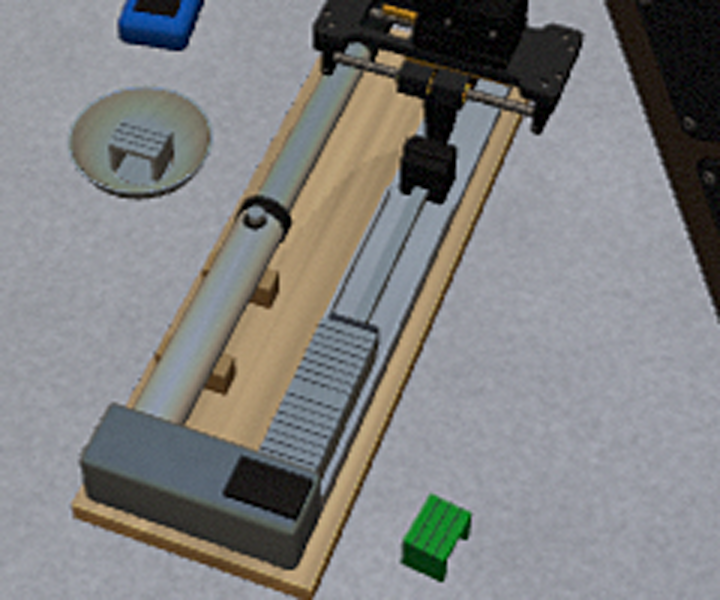

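The sticks are up against the head wall, and the follower is about 15 mm compressed (tail to follower 155 mm, from 170 mm). I'll press a little more to confirm the hard stop.

Request:
{"name": "step_arm", "arguments": {"steps": [[[0, 0, 0, -0.0003, 0.003, 0, 1], [0, 0, 0, 0, 0, 0, 1], [0, 0, 0, 0, 0, 0, 1]]]}}

```text
t: 37.95
ee_pos: [0.4978, -0.0931, 0.0183]
tool_rot: [3.139, 0.004, 1.667]
contact_force: [-3.3, -27.3, 2.4]
opening: 0.0005
finger_force: 13.4
```

Request:
{"name": "step_arm", "arguments": {"steps": [[[0, 0, 0, -0.0003, 0.003, 0, 1], [0, 0, 0, 0, 0, 0, 1], [0, 0, 0, 0, 0, 0, 1]]]}}

```text
t: 38.25
ee_pos: [0.4979, -0.0928, 0.0184]
tool_rot: [3.139, 0.007, 1.668]
contact_force: [-6.5, -53.3, 0.4]
opening: 0.0002
finger_force: 26.0
```

Hard stop reached. I'll back off, lift clear and check.

Request:
{"name": "step_arm", "arguments": {"steps": [[[0, 0, 0, 0.0006, -0.006, 0, 1], [0, 0, 0, 0.0015, -0.015, 0, 1], [0, 0, 0, 0, 0, 0.03, 1], [0, 0, 0, 0, 0, 0.045, 1], [0, 0, 0, 0, 0, 0.045, 1], [0, 0, 0, 0, -0.045, 0.03, 1], [0, 0, 0, 0, -0.045, 0.03, 1], [0, 0, 0, 0, -0.045, 0, 1], [0, 0, 0, 0, -0.045, 0, 1], [0, 0, 0, 0, 0, 0, 1], [0, 0, 0, 0, 0, 0, 1]]]}}

```text
t: 39.35
ee_pos: [0.498, -0.282, 0.1928]
tool_rot: [-3.141, -0.001, 1.665]
contact_force: [-0.1, 0.6, 0.4]
opening: 0.0006
finger_force: 0.0
```

```bash
python3 - <<'E'
from h import *
np.set_printoptions(precision=4,suppress=True)
for c in ["side","scene"]:
  p=cam(c); C=cloud(p)
  for k in ["stick1","rail_tail","follower_face","stub","bowl","lock_button","nail_jar","stud_finder"]:
   for d in outline_of(k,p)[:5]:
    m=d["pixels"]&(p["depth"]>0); q=C[m]; zt=np.percentile(q[:,2],95); top=q[q[:,2]>zt-.006]
    r=cv2.minAreaRect((top[:,:2]*1000).astype(np.float32)); print(c,k,round(d["conf"],2),np.array(d["uv"]),zt,np.array(r[0]),np.array(r[1]),round(r[2],1),np.median(p["image"][m],0))
E
```

```text
side stick1 0.93 [330.3 319.4] 0.06197265141166935 [475.4194 123.1143] [40.7295 66.0745] 5.5 [104. 115. 124.]
side stick1 0.88 [421.2 187.4] 0.03146783884279673 [ 468.3792 -373.4417] [46.2645 64.8021] 66.8 [  8. 109.  28.]
side stick1 0.87 [413.2 156.2] 0.031494197244855936 [ 538.2106 -489.4896] [64.6172 44.3672] 64.6 [84. 29. 93.]
side stick1 0.81 [322.4 345. ] 0.06234137388502537 [468.979 185.136] [42.5793 67.3975] 8.9 [103. 114. 124.]
side stick1 0.2 [263.9 249.7] 0.03513568856046162 [706.0081  -9.0593] [111.0868 111.1314] 46.5 [108. 114. 104.]
side rail_tail 0.67 [355.9 259.8] 0.07344672381831205 [491.7385 -62.8692] [36.6611 34.4535] 9.7 [43. 44. 41.]
side stub 0.88 [364.3 377.1] 0.03138895331651939 [367.0325 192.8847] [41.8699 29.9498] 88.6 [ 17. 108.  35.]
side stub 0.7 [268.9 249.5] 0.038621546123562334 [706.1773  -7.5666] [42.3419 34.2105] 4.2 [ 89.  97. 103.]
side bowl 0.57 [264.1 249.8] 0.034950827954314735 [707.7351 -10.0931] [106.7585 111.4796] 67.0 [108. 114. 103.]
side nail_jar 0.8 [196.6 303.2] 0.07271140795445744 [749.9268 204.8066] [51.1779 49.5785] 12.9 [108. 110. 1
[... 889 characters left out ...]
 95. 103. 107.]
scene stub 0.51 [384.1 163.9] 0.02975438589092804 [370.8988 189.5771] [41.8007 33.7299] 85.7 [24.  92.5 33. ]
scene stub 0.18 [459.2 271. ] 0.07157227677035657 [757.3905 200.5868] [49.5459 51.2386] 22.8 [116. 116. 107.]
scene bowl 0.61 [371.4 280.1] 0.033374568917102006 [712.1951 -11.3131] [109.1142 108.7114] 74.8 [102. 103.  90.]
scene lock_button 0.39 [366.2 192.3] 0.05680225120762626 [483.5318  85.6135] [31.6292  5.3779] 3.3 [28.  28.5 29.5]
scene nail_jar 0.82 [459.1 273.3] 0.07155438533136928 [757.0444 200.4017] [51.4845 50.7554] 14.5 [116. 116. 108.]
scene stud_finder 0.76 [298.6 342.1] 0.030507358458261677 [ 788.1538 -187.673 ] [ 57.3908 125.5133] 14.1 [ 30.  71. 121.]
```

```bash
python3 -c "
from bench import *
print(job_done())"
```

```text
the job is handed in; nothing more can be done
None
```

I handed the job in at about 39 s of robot time, but got no pass or fail back: the pole is out with its lock button clicked, the short stick is in the bowl, both full sticks stand in the channel against the nose with the rail pushed home to its stop, and the nail jar, stud finder and look-alikes are untouched.

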